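Start the extractor and raise the fume hood's sash to the mark

TASK

Open the bench-top fume hood over the brush jar for work, without grasping anything: first press the green start button on its switch box so that the extractor is running, then put your fingertips beneath the lip of the clear sash and push it gently up until the lip is level with the point of the green height marker, and leave it standing there. Do not press the red stop button, pinch the lip between the fingers, shift the marker, or disturb the tin lid, eraser, bottles and off-cut round it.

Things in the scene. Friction and masses are not known exactly. Their poses are not given: they have to be found in the camera images.
- hood_front (a point): Fixed fume hood, 320 mm wide, 150 deep, 540 tall with its fan. Point on the bench, in the middle of the front face of its two aluminium posts (each 30 x 30 mm); x points into the hood (away from the robot), y left along the front, z up. A blue header closes the front from 270 mm height up to the roof, level with the posts; below hangs the clear sash, and a sill 67 mm high stands 22 mm farther in.
- lip_mid (a point): Middle of the front edge of the sash's lip, half-way up; axes as the hood's. The lip is a level ledge 14 mm thick, 244 long (y), its front 36 mm ahead of the posts and 45 ahead of the sash's bottom rail, with a yellow line. At the start 115 to 145 mm above the bench, free beneath. Fingers tilted 30 to 45 degrees (down, into the hood) get under it; its middle is clear of the switch box.
- sash (a joint): Height of the sash above its lowest stop, m, growing upwards, 0 to 0.14 (upper stop); it slides straight up. Counterweights (brass, in the slots of the posts) balance it: it takes about 2 to 5 N plus a little damping to move it, up or down, and it stays wherever it is left. It may be pushed back down on the lip's upper side.
- mark_tip (a point): Point of the green plastic height marker, a clip 16 mm high and 34 wide held by friction on the front of the left-hand post, 7 mm proud of it; axes as the hood's. The point lies just beyond the left end of the lip, 190 to 245 mm above the bench; the lip is at the mark when lip_mid is as high as this point.
- start (a joint): Travel of the green start button, m: 0 released, 0.005 fully pressed, growing downwards; springs back. It counts as pressed from 0.003; fully down takes 3.5 N.
- start_top (a point): Centre of the top of the green start button, pressed straight down; 22 mm across, top 58 mm above the bench at rest. Axes as the hood's. The grey switch box under it stands before the right-hand post, 98 x 54 mm in plan (long way towards the hood), 42 mm high. Green is the button nearer the hood.
- lamp_foot (a point): Middle of the foot of the fixed olive desk lamp, on the bench (180 mm across); axes as the world's. Its arm rises to 380 mm and comes towards the robot; the shade hangs 210 mm nearer the robot (x), 180 mm across, from 170 to 330 mm high. Left of the lamp stands an open brush box, lid up to 250 mm; the mitre saw fills the right of the bench. Cross the lamp above 400 mm and close to the robot.
- stop (a joint): Travel of the red stop button, m: 0 released, 0.005 fully pressed. Leave it alone.
- stop_top (a point): Centre of the top of the red stop button (22 mm across), 48 mm in front of the green one on the same box.
- tin_lid: Loose bystander: grey pressed tin lid, 63 mm across, 6 high, lying before the hood. Origin at the centre of its underside.
- eraser: Loose bystander: blue and white eraser, 22 x 52 x 12 mm, lying before the hood. Origin at the centre of its underside.
- ink_bottle: Loose bystander: black ink bottle with a white cap, 46 mm across, 75 high, right of the hood. Origin at the centre of its underside.
- wood_glue: Loose bystander: glue bottle with a red nozzle, 58 mm across, 177 high, right of the hood. Origin at the centre of its underside.
- off_cut: Loose bystander: wooden off-cut, 45 x 170 x 30 mm, behind the brush box. Origin at the centre of its underside.

How it is judged:
By the outcome, as a careful person would: the job done as asked, in the order asked, and still so for the second after the job is handed in, with the robot touching nothing.
It also fails if it takes over 54 s, if anything falls off the work surface, if the arm or the gripper's body presses on something with over 40 N, if the wrist force passes 120 N, or if a joint passes its speed limit or range.

ROBOT

A 6-joint arm with a two-finger parallel gripper is mounted at the origin on the work surface; the furniture and walls round the work are solid. World frame = base frame: x ahead of the robot, y to its left, z up, the work surface at z = 0. Lengths are in mm, angles in rad, forces in N, time in s.
With the tool pointing down it reaches from about 350 to 875 mm from the base axis. Payload 4.2 kg.
Tool frame: the origin (TCP) lies at the very end of the fingers, on their centre line; the grasp point (between the pads) lies 19 mm behind it; z points along the fingers, y is the line along which they close (so a half turn about z gives the same grasp; the last joint's range is limited). The gripper opens to 85 mm and grips with 20 to 120 N. Pads are 22 mm wide; open, the fingers measure 114 mm over their backs; the gripper's body (76 mm by 85 mm) begins 54 mm behind the grasp point. The pads swing forward as they close: fully open they stand 13 mm farther back than shut.
Start: joints at [1.447, 0.385, 0.008, 0, -1.194, -0.259], TCP at [233.416, 579.755, 231.312] pointing down, gripper open.
Joint ranges: [-3.14, 3.14], [-1.21, 2.06], [-1.07, 1.41], [-3.16, 2.05], [-2.99, -0.16], [-3.1, 3.1]. Speed limits (rad/s): [2.79, 2.79, 3.14, 3.14, 3.14, 3.14].

INTERFACE

Orientations are given as a unit quaternion [x, y, z, w].
In Python, from bench import read_state, get_image, camera_model, job_done gives the robot as it stands.
- The arm moves only by the shell command python3 -m handwheel 'ROWS'. ROWS is JSON, a list of rows, each a list of 7 numbers: the shift along the tool's x, y, z in m, then the turn, a rotation vector about the tool's x, y, z in rad, then the gripper's target within -1 to 1 (fully open at 1, half-way at 0, shut at -1). In form: [[dx, dy, dz, wx, wy, wz, jaw], ...]. A call has 1 to 10 rows; each row is the pose to reach, as a shift and turn from the pose commanded when the call began, along the tool's axes at that moment; what a row does not reach only later rows make up. A row lasts 1/8 s, in which the tool goes at most 62.5 mm and 10.7 degrees, less where a joint would pass 70% of its speed; a pose out of reach is approached as far as the arm can. A call with a gripper value outside its range is refused whole. The fingers move at their own pace and stop on an object; the grip force is fixed at half the most. Time passes only in rows, so rows that repeat a pose let the fingers close. It gives the time, the measured TCP pose, the force, the opening and the grip force at its end, in the units of the state.
- read_state(): the state, without advancing time (a new reading comes with each control period).
- get_image(name): name is "scene" or "top" or "wrist"; returns (picture, depth): 480x640x3 uint8, blue, green, red; 480x640 float32, mm along the optical axis (not along the pixel's ray), 0 where there is no reading.
- camera_model(name): a dict with "K" (3x3 intrinsics, pixels), "rvec" (rotation vector, rad) and "tvec" (3), from world to camera coordinates, as OpenCV has them; the wrist camera has in their place "hand_eye" (4x4, takes a point from camera to tool coordinates, whose origin is the TCP and whose axes are the flange's). Camera axes: x right, y down, z forward; pixel columns grow to the right and rows downward; lengths in mm; the calibration is good to about 2 mm. A picture is of the moment at which its call begins: read the wrist's pose just before it. camera_model takes no time and is no camera call.
- job_done(): hands the job in; it is judged then, once.
The state is a dict: "clock": time; "joints": joint angles; "joint_vel": joint speeds; "joint_efforts": joint torques, N m; "position": TCP position; "ee_rot": TCP orientation; "contact_force": force on the tool from outside, world axes, zero at the start; "wrist_torque": the same for the moment, N m; "gripper_width": finger opening in mm; "grasp_force": force on a finger pad.
Only numpy, scipy, OpenCV 4.12 (cv2) and the standard library are available. Lean on these libraries where they do the work, as an engineer would, in place of code of your own. Each camera call takes 0.05 s, during which the arm holds its last target. There are 200 camera calls.

## Working session

There is one attempt and no reset: what is moved stays moved. The work goes in short steps, Python scripts to look and compute and a shell command to move; the robot and the scene stay as the last step left them, time stands still between calls to the robot, and variables do not carry over. Pictures are saved under pics/ and viewed, at most 10 in all, crops included, and the job is handed in when it is done.

```bash
mkdir -p pics; cat > h.py <<'E'
import numpy as np,cv2,json
from scipy.spatial.transform import Rotation as R
from bench import *
def cap(n):
    s=read_state(); im,d=get_image(n); m=camera_model(n); K=np.array(m['K'])
    if 'hand_eye' in m:
        T=np.eye(4);T[:3,:3]=R.from_quat(s['ee_rot']).as_matrix();T[:3,3]=s['position'];M=T@np.array(m['hand_eye'])
    else:
        W=np.eye(4);W[:3,:3]=cv2.Rodrigues(np.array(m['rvec'],float))[0];W[:3,3]=np.ravel(m['tvec']);M=np.linalg.inv(W)
    return im,d,K,M
def p3(d,K,M,u,v,z=None):
    z=d[v,u] if z is None else z
    return (M@np.r_[np.linalg.inv(K)@[u,v,1]*z,1])[:3].round(1)
def ray_plane(K,M,u,v,ax,val):
    r=M[:3,:3]@np.linalg.inv(K)@[u,v,1]; o=M[:3,3]; return (o+r*(val-o[ax])/r[ax]).round(1)
E
python3 - <<'E'
from h import *
print(read_state())
for n in ('scene','top','wrist'):
    im,d,K,M=cap(n); cv2.imwrite(f'pics/{n}0.png',im); np.savez(f'{n}0.npz',im=im,d=d,K=K,M=M); print(n,M.round(2).tolist())
E
```

```text
{'clock': 0.0, 'joints': array([ 1.44661720e+00,  3.85568154e-01,  6.60198988e-03, -5.05138055e-04,
       -1.19400819e+00, -2.58592773e-01]), 'joint_vel': array([ 1.01473136e-03, -1.11155650e-03, -6.36116536e-05, -8.27977075e-06,
        2.19057060e-03,  8.59608253e-04]), 'joint_efforts': array([ 6.44600959e-05, -3.92290163e+01,  1.88402635e+01,  4.18618172e+00,
       -4.55620393e-03, -1.00152803e-06]), 'position': array([233.19829338, 579.22100798, 230.20435373]), 'ee_rot': array([ 9.81723204e-01, -1.90311085e-01, -1.61086129e-04,  1.10232187e-03]), 'contact_force': array([0.28745262, 0.52449081, 1.09393964]), 'wrist_torque': array([ 0.02168759, -0.02113777,  0.03717481]), 'grasp_force': 0.0, 'gripper_width': 85.05160108952225}
scene [[0.92, -0.34, 0.17, 272.79], [-0.38, -0.82, 0.42, -674.91], [-0.0, -0.45, -0.89, 1299.69], [0.0, 0.0, 0.0, 1.0]]
top [[-0.02, -1.0, 0.03, 441.28], [-1.0, 0.02, -0.03, -99.62], [0.03, -0.03, -1.0, 1111.31], [0.0, 0.0, 0.0, 1.0]]
wrist [[-0.37, -0.89, -0.25, 296.98], [-0.93, 0.36, 0.1, 553.96], [0.0, 0.27, -0.96, 373.96], [0.0, 0.0, 0.0, 1.0]]
```

View pics/scene0.png

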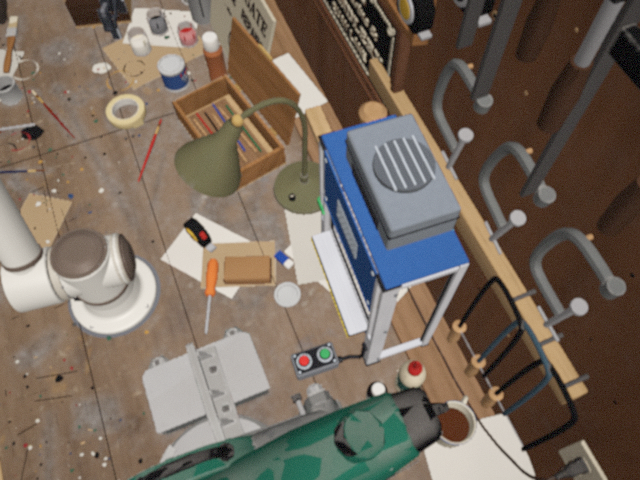

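View pics/top0.png

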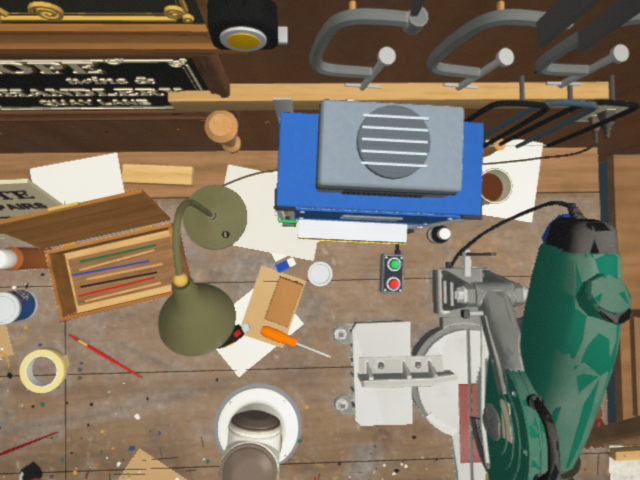

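The scene view shows the hood on the right (switch box at about 315,357, lip at 340,285). In the top view the buttons are at (394,265) green and (393,284) red, the lip at about (300–405,235), and the marker at about (287,222).

```bash
python3 - <<'E'
from h import *
for n,pts in (('top',[(258,425),(250,465),(394,265),(393,284),(319,273),(286,264),(305,238),(350,241),(400,242),(287,222),(440,232),(214,215),(197,320),(282,205),(480,208),(380,150)]),('scene',[(325,354),(304,361),(288,294),(320,240),(345,325),(321,203),(115,290),(30,270),(377,350)])):
    f=np.load(n+'0.npz'); print(n,f['K'].tolist())
    for u,v in pts: print((u,v),f['d'][v,u],p3(f['d'],f['K'],f['M'],u,v))
f=np.load('top0.npz')
a=cv2.resize(f['im'][180:300,260:460],None,fx=4,fy=4,interpolation=2)[:, :]
cv2.imwrite('pics/a.png',a)
f=np.load('scene0.npz')
cv2.imwrite('pics/b.png',cv2.resize(f['im'][180:380,270:470],None,fx=3,fy=3,interpolation=2))
E
```

```text
top [[436.21891402779306, 0.0, 308.86076346889837], [0.0, 436.21891402779306, 238.29794920419647], [0.0, 0.0, 1.0]]
(258, 425) 898.2788 [ 82.6 -17.5 200.1]
(250, 465) 856.5768 [ 21.   -4.4 239.8]
(394, 265) 1060.4984 [ 401.  -339.4   56.5]
(393, 284) 1055.8091 [ 355.2 -335.2   59.9]
(319, 273) 1109.3925 [ 382.  -159.5    1.3]
(286, 264) 1095.9897 [406.7 -76.3  12.7]
(305, 238) 972.77734 [ 467.8 -122.2  139.1]
(350, 241) 977.6647 [ 459.5 -223.   137.2]
(400, 242) 980.6543 [ 455.4 -335.7  137.7]
(287, 222) 888.9545 [498.8 -84.1 222.6]
(440, 232) 1049.132 [ 478.8 -448.7   73.5]
(214, 215) 1044.2191 [528.5  93.   62.3]
(197, 320) 804.7124 [315.4  83.3 296.7]
(282, 205) 664.60486 [510.3 -80.8 447.4]
(480, 208) 674.1022 [ 501.4 -386.3  447.4]
(380, 150) 584.69507 [ 573.4 -215.6  533.3]
scene [[583.0540750100209, 0.0, 324.29784797553975], [0.0, 583.0540750100209, 242.02760671597912], [0.0, 0.0, 1.0]]
(325, 354) 1270.3141 [ 404.1 -344.7   55.9]
(304, 361) 1263.5704 [ 356.2 -341.6   55.9]
(288, 294) 1392.5658 [ 384.1 -161.2    1.3]
(320, 240) 1300.7891 [ 484.  -122.9  140.9]
(345, 325) 1209.0184 [ 456.7 -326.9  142.9]
(321, 203) 1246.3485 [504.3 -81.7 225. ]
(115, 290) 1274.4717 [ 28.1 -53.3 117.2]
(30, 270) 1182.2612 [-99.6   0.9 221.9]
(377, 350) 1227.7067 [ 503.8 -390.6  100.9]
```

View pics/a.png

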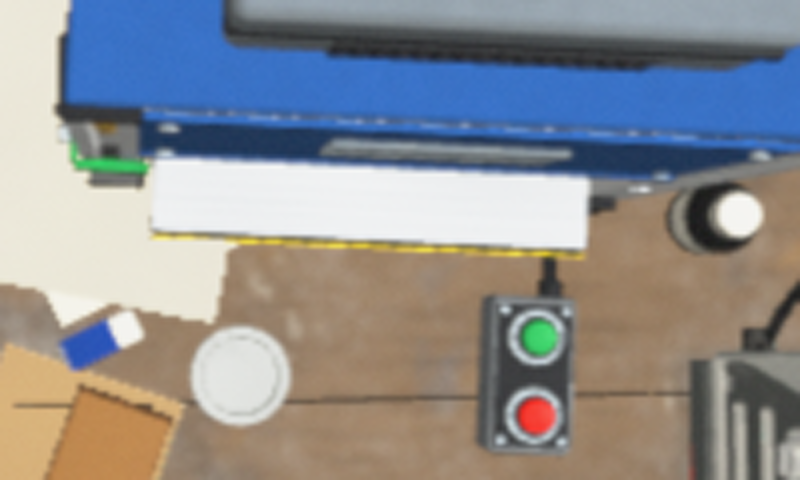

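View pics/b.png

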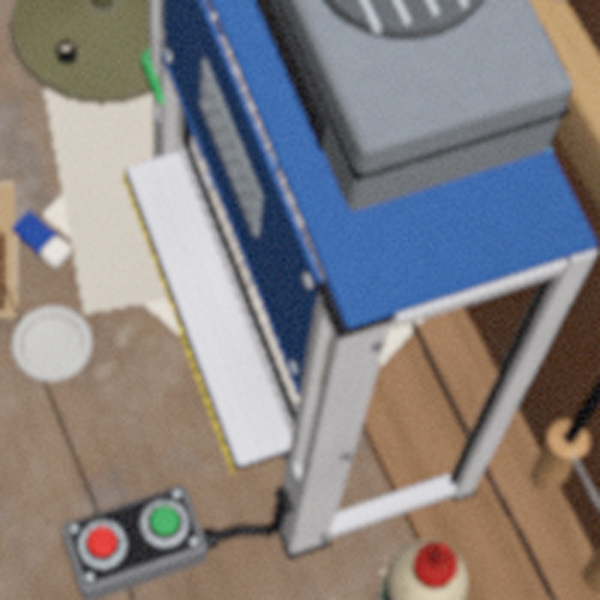

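View pics/wrist0.png

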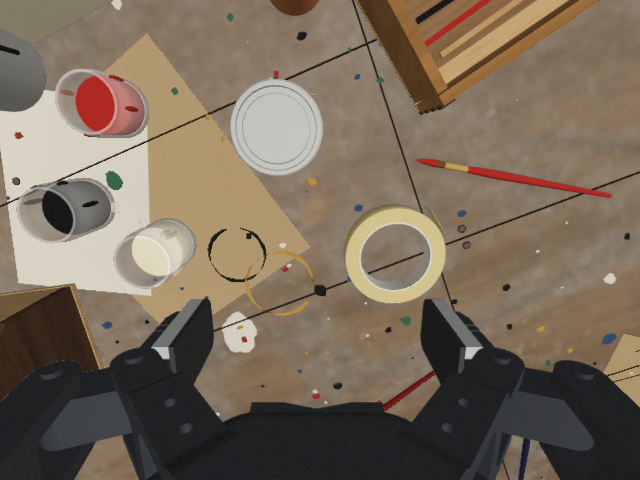

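The top crop shows the lip's front edge running from about (298.3,239) to (405.8,244.5), and the green clip's pointer ending near (297,222). The scene crop shows the same layout. The wrist view is still over the left of the bench. The measured heights match the given sizes: button 56–58, tin lid 1 and lip top about 139.

```bash
cat >> h.py <<'E'
def orient(t,psi):
    h=np.array([np.cos(psi),np.sin(psi),0]);k=np.array([0,0,1.]);t=np.radians(t)
    z=np.sin(t)*h-np.cos(t)*k;x=np.cos(t)*h+np.sin(t)*k
    return np.c_[x,np.cross(z,x),z]
def rel(p,Rt=None,p0=None,R0=None):
    s=read_state()
    p0=s['position'] if p0 is None else np.array(p0); R0=R.from_quat(s['ee_rot']).as_matrix() if R0 is None else R0
    sh=R0.T@(np.array(p)-p0)/1000; w=R.from_matrix(R0.T@Rt).as_rotvec() if Rt is not None else np.zeros(3)
    print(np.r_[sh,w].round(4).tolist(),'rows>=',np.linalg.norm(sh)/.0625,np.degrees(np.linalg.norm(w))/10.7)
    return np.array(p,float),(R0 if Rt is None else Rt)
E
python3 - <<'E'
from h import *
f=np.load('top0.npz');K,M=f['K'],f['M']
L=ray_plane(K,M,298.25,239,2,139);Rr=ray_plane(K,M,405.75,244.5,2,139)
d=L-Rr;psi=np.arctan2(-d[0],d[1]);print(L,Rr,np.linalg.norm(d),'psi',psi,'mid',(L+Rr)/2)
a=rel([233.4,579.8,450]); b=rel([380,60,450],None,*a); c=rel([360,-330,330],orient(40,psi),*b)
E
```

```text
[ 465.9 -107.1  139. ] [ 449.6 -348.2  139. ] 241.65036726642896 psi -0.06750408070140922 mid [ 457.75 -227.65  139.  ]
[-0.0, -0.0001, -0.2196, 0.0, 0.0, 0.0] rows>= 3.512857485319097 0.0
[0.3302, 0.4274, 0.0008, 0.0, 0.0, 0.0] rows>= 8.641238429762254 0.0
[0.1272, 0.369, 0.1206, 0.1117, 0.6924, -0.3019] rows>= 6.536543429060959 4.088670807112546
```

```bash
python3 -m handwheel '[[0,0,-0.055,0,0,0,-1],[0,0,-0.11,0,0,0,-1],[0,0,-0.165,0,0,0,-1],[0,0,-0.22,0,0,0,-1],[0,0,-0.22,0,0,0,-1]]'
python3 -m handwheel '[[0.037,0.0475,0,0,0,0,-1],[0.073,0.095,0,0,0,0,-1],[0.11,0.1425,0,0,0,0,-1],[0.147,0.19,0,0,0,0,-1],[0.183,0.237,0,0,0,0,-1],[0.22,0.285,0,0,0,0,-1],[0.257,0.332,0,0,0,0,-1],[0.293,0.38,0,0,0,0,-1],[0.33,0.427,0,0,0,0,-1],[0.33,0.427,0,0,0,0,-1]]'; python3 -c "from bench import *;print(read_state()['joints'])"
```

```text
clock: 0.78
position: [234.0, 580.5, 456.8]
ee_rot: [0.982, -0.19, 0.0, -0.005]
contact_force: [-0.4, -0.5, -0.1]
gripper_width: -0.3
grasp_force: 0.0
clock: 2.02
position: [380.0, 56.9, 450.4]
ee_rot: [0.981, -0.194, -0.001, 0.001]
contact_force: [0.6, 0.8, -0.5]
gripper_width: -0.4
grasp_force: 0.0
[ 5.77368255e-01 -1.26008956e-01 -6.18058116e-02 -1.13018722e-04
 -1.63673708e+00  6.02672116e-01]
```

```bash
python3 -m handwheel '[[0.018,0.053,0,0,0,0,-1],[0.036,0.105,0.01,0.016,0.1,-0.043,-1],[0.054,0.158,0.03,0.032,0.2,-0.086,-1],[0.073,0.21,0.05,0.048,0.3,-0.13,-1],[0.09,0.264,0.07,0.064,0.4,-0.17,-1],[0.109,0.316,0.09,0.08,0.5,-0.216,-1],[0.127,0.369,0.12,0.096,0.6,-0.26,-1],[0.127,0.369,0.12,0.112,0.692,-0.302,-1],[0.127,0.369,0.12,0.112,0.692,-0.302,-1]]'
python3 - <<'E'
from h import *
print(read_state()['joints'])
im,d,K,M=cap('wrist'); cv2.imwrite('pics/w1.png',im); np.savez('w1.npz',im=im,d=d,K=K,M=M)
E
```

```text
clock: 3.15
position: [359.3, -329.7, 328.6]
ee_rot: [0.939, -0.034, 0.341, 0.009]
contact_force: [-0.5, 0.2, 0.0]
gripper_width: -0.3
grasp_force: 0.0
[-0.68895329 -0.11423619 -0.31973287 -0.52801069 -0.84244861  2.43893794]
```

View pics/w1.png

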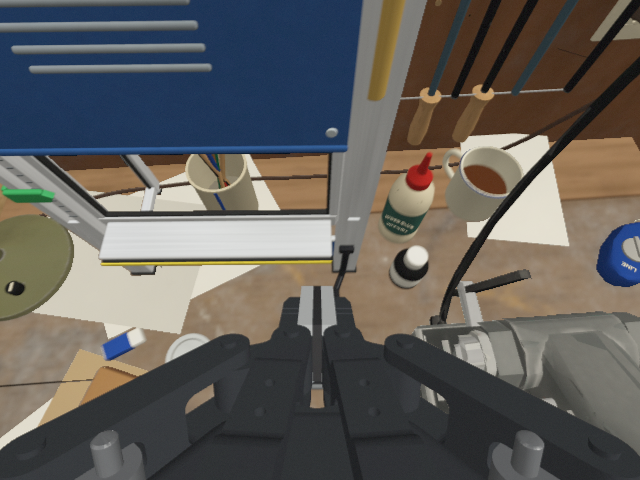

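The wrist view shows the lip from about (103,262) to (331,256), the marker's point at its right end near (54,197), and the closed fingertips at about (317,290).

```bash
python3 - <<'E'
from h import *
f=np.load('w1.npz');d,K,M=f['d'],f['K'],f['M']
for u,v in [(30,192),(45,195),(50,197),(8,192),(40,200),(110,255),(215,252),(325,250),(110,261),(215,261),(325,257),(60,230),(342,200),(345,175),(318,293)]: print((u,v),p3(d,K,M,u,v))
cv2.imwrite('pics/w1c.png',cv2.resize(f['im'][170:290,0:130],None,fx=5,fy=5,interpolation=2))
psi=-.0645
h=np.array([np.cos(psi),np.sin(psi),0])
Rt=orient(40,psi); g=np.array([403,-341,58.])
a=rel(g+9*h+[0,0,7+40],Rt); rel(g+9*h+[0,0,7],Rt,*a)
E
```

```text
(30, 192) [500.2 -92.8 227.3]
(45, 195) [ 498.9 -103.   223.3]
(50, 197) [ 499.2 -104.6  219.5]
(8, 192) [501.8 -73.6 226.9]
(40, 200) [498.2 -94.5 217.1]
(110, 255) [ 473.7 -120.6  144. ]
(215, 252) [ 469.2 -230.   143.9]
(325, 250) [ 462.6 -345.1  145.4]
(110, 261) [ 469.5 -118.   137.9]
(215, 261) [ 461.3 -229.   138.6]
(325, 257) [ 455.9 -344.6  142.6]
(60, 230) [578.9  40.5  13.7]
(342, 200) [ 487.3 -361.9  202.9]
(345, 175) [ 488.  -362.   241.5]
(318, 293) [ 359.4 -330.4  346.8]
[-0.1025, 0.0092, 0.2056, -0.0009, 0.0013, -0.0068] rows>= 3.6791516110652003 0.03729942959837613
[-0.0257, 0.0, 0.0306, 0.0, 0.0, 0.0] rows>= 0.6399999999999999 0.0
```

View pics/w1c.png

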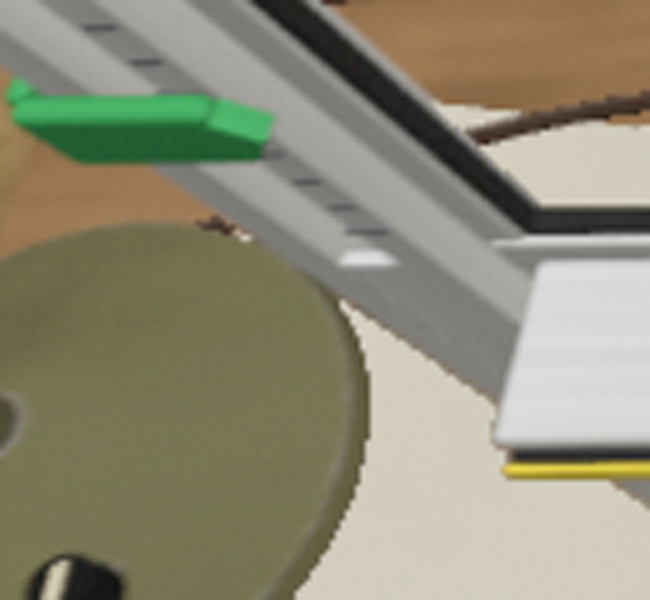

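The crop shows the clip tapering to a point at its right end, near full-image (54,198). The lip top reads about 144 in this view, against about 227 for the top of the clip, so the rise needed is roughly 82 mm. I'll press the button first.

```bash
python3 -m handwheel '[[-0.02,0.002,0.04,0,0,0,-1],[-0.045,0.004,0.09,0,0,0,-1],[-0.07,0.006,0.14,0,0,0,-1],[-0.09,0.008,0.18,0,0,0,-1],[-0.102,0.009,0.205,0,0,0,-1],[-0.102,0.009,0.205,0,0,-0.007,-1]]'
python3 - <<'E'
from h import *
im,d,K,M=cap('wrist'); cv2.imwrite('pics/w2.png',im); np.savez('w2.npz',im=im,d=d,K=K,M=M)
im,d,K,M=cap('top');cv2.imwrite('pics/t2.png',np.hstack([cv2.resize(im[220:310,350:450],None,fx=4,fy=4,interpolation=2),cv2.resize(cv2.imread('pics/w2.png'),(400,360))[:, :]]))
E
```

```text
clock: 3.95
position: [412.7, -339.8, 105.9]
ee_rot: [0.94, -0.029, 0.34, 0.009]
contact_force: [0.2, 0.4, -0.9]
gripper_width: -0.3
grasp_force: 0.0
```

View pics/t2.png

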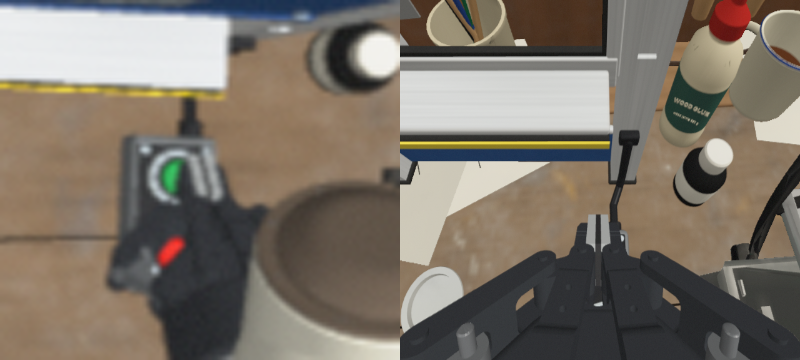

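```bash
python3 - <<'E'
from h import *
f=np.load('top0.npz')
for p in (read_state()['position'],[403,-341,58]):
    q=np.linalg.inv(f['M'])@np.r_[p,1]; u=f['K']@q[:3]; u=u[:2]/u[2]; print(u,(u-[350,220])*4)
E
```

```text
[399.69749955 260.38730585] [198.78999819 161.54922342]
[394.77500128 264.16475729] [179.10000513 176.65902916]
```

```bash
python3 -m handwheel '[[-0.009,0,0.0107,0,0,0,-1],[-0.018,0,0.0214,0,0,0,-1],[-0.0238,0,0.0283,0,0,0,-1],[-0.0257,0,0.0306,0,0,0,-1]]'; python3 -m handwheel '[[-0.0013,0,0.0015,0,0,0,-1],[-0.0019,0,0.0023,0,0,0,-1],[-0.0019,0,0.0023,0,0,0,-1]]'
```

```text
clock: 4.55
position: [418.7, -340.9, 80.2]
ee_rot: [0.942, -0.032, 0.333, 0.011]
contact_force: [-0.3, -0.3, -0.1]
gripper_width: 0.2
grasp_force: 0.0
clock: 4.92
position: [418.8, -341.0, 78.2]
ee_rot: [0.943, -0.032, 0.332, 0.011]
contact_force: [0.0, 0.3, -0.2]
gripper_width: -0.2
grasp_force: 0.0
```

```bash
python3 -c "
from bench import *
s=read_state();print(s['joints'],s['joint_vel'],s['joint_efforts'])"
```

```text
[-0.74499149  0.3189209  -0.42843684 -1.02081875 -0.47834023  3.09620348] [-0.00163534  0.00094189  0.00114652 -0.0003218   0.00073733 -0.00077694] [ 3.01965466e-02 -3.02086759e+01  1.32426560e+01  1.14815444e+00
  5.55747631e-02 -6.94122318e-04]
```

Joint 6 has reached its range limit at this yaw. I'll lift and turn the tool towards the arm's own direction, with less tilt, before pressing.

```bash
python3 - <<'E'
from h import *
psi=np.radians(-32); h=np.array([np.cos(psi),np.sin(psi),0]); g=np.array([403,-341,58.])
s=read_state(); a=rel(np.array([405,-341,120.]),orient(28,psi)); a=rel(g+9.5*h+[0,0,5+12],None,*a); rel(a[0]-[0,0,10],None,*a)
print(R.from_quat(s['ee_rot']).as_matrix().T@[0,0,40])
E
```

```text
[0.0154, 0.0009, -0.0412, -0.2707, -0.1836, 0.4093] rows>= 0.7042697001799516 2.8055065175576233
[-0.0142, 0.0011, 0.0434, 0.0, 0.0, 0.0] rows>= 0.7309433549329184 0.0
[-0.0047, 0.0, 0.0088, 0.0, 0.0, 0.0] rows>= 0.16 0.0
[ 25.03707699  -0.03728482 -31.1952462 ]
```

```bash
python3 -m handwheel '[[0.025,0,-0.031,0,0,0,-1],[0.02,0,-0.036,-0.09,-0.06,0.136,-1],[0.015,0.001,-0.041,-0.18,-0.12,0.27,-1],[0.015,0.001,-0.041,-0.271,-0.184,0.409,-1],[0.015,0.001,-0.041,-0.271,-0.184,0.409,-1],[0.015,0.001,-0.041,-0.271,-0.184,0.409,-1]]'
python3 - <<'E'
from h import *
print(read_state()['joints'])
psi=np.radians(-32); h=np.array([np.cos(psi),np.sin(psi),0]); g=np.array([403,-341,58.]);O=orient(28,psi)
a=rel(g+9.5*h+[0,0,5+12],O); rel(a[0]-[0,0,10],None,*a)
E
```

```text
clock: 5.68
position: [389.4, -358.1, 125.5]
ee_rot: [0.945, -0.222, 0.233, 0.049]
contact_force: [-0.1, -0.3, 0.3]
gripper_width: 0.3
grasp_force: 0.0
[-0.43534641  0.17813617 -0.71371081  0.01159426 -0.19803345  1.53326698]
[-0.011, -0.0199, 0.0515, -0.055, 0.0083, 0.0828] rows>= 0.9004075877401408 0.5342421098293095
[-0.0047, 0.0, 0.0088, 0.0, 0.0, 0.0] rows>= 0.16 0.0
```

```bash
python3 - <<'E'
from h import *
psi=np.radians(-30); h=np.array([np.cos(psi),np.sin(psi),0]); g=np.array([403,-341,58.]);O=orient(14,psi)
a=rel(g+9*h+[0,0,3+50],O)
E
```

```text
[0.0052, -0.0206, 0.0193, -0.0322, -0.2361, 0.0564] rows>= 0.45991893034695774 1.3111304801065922
```

```bash
python3 -m handwheel '[[0.003,-0.01,0,-0.016,-0.12,0.028,-1],[0.005,-0.02,0.01,-0.032,-0.236,0.056,-1],[0.005,-0.02,0.01,-0.032,-0.236,0.056,-1],[0.005,-0.02,0.01,-0.032,-0.236,0.056,-1]]'
python3 - <<'E'
from h import *
print(read_state()['joints'])
psi=np.radians(-30); h=np.array([np.cos(psi),np.sin(psi),0]); g=np.array([403,-341,58.]);O=orient(14,psi)
a=rel(g+9*h+[0,0,3+20],O); rel(a[0]-[0,0,10],None,*a)
E
```

```text
clock: 6.18
position: [405.6, -344.1, 118.5]
ee_rot: [0.959, -0.256, 0.118, 0.031]
contact_force: [-0.3, -0.7, 0.1]
gripper_width: -0.0
grasp_force: 0.0
[-0.37894985  0.24550419 -0.57613452  0.07040111 -0.50800495  1.37074938]
[-0.004, -0.0013, 0.0376, -0.0007, -0.0002, 0.0019] rows>= 0.6061943758920015 0.01082219241965637
[-0.0024, 0.0, 0.0097, 0.0, 0.0, 0.0] rows>= 0.16 0.0
```

```bash
python3 -m handwheel '[[-0.002,0,0.018,0,0,0,-1],[-0.004,-0.001,0.037,0,0,0,-1],[-0.0064,-0.001,0.047,0,0,0,-1],[-0.0078,-0.001,0.053,0,0,0,-1],[-0.0078,-0.001,0.053,0,0,0,-1]]'; python3 -m handwheel '[[-0.0005,0,0.002,0,0,0,-1],[-0.001,0,0.004,0,0,0,-1],[-0.001,0,0.004,0,0,0,-1]]'
```

```text
clock: 6.8
position: [411.1, -346.1, 65.6]
ee_rot: [0.959, -0.256, 0.118, 0.032]
contact_force: [0.2, -0.3, 0.2]
gripper_width: 0.1
grasp_force: 0.0
clock: 7.18
position: [411.5, -346.1, 61.6]
ee_rot: [0.959, -0.256, 0.118, 0.032]
contact_force: [-0.2, 0.9, -0.7]
gripper_width: 0.3
grasp_force: 0.0
```

```bash
python3 -m handwheel '[[-0.0004,0,0.0015,0,0,0,-1],[-0.0008,0,0.003,0,0,0,-1],[-0.0008,0,0.003,0,0,0,-1]]'; python3 -m handwheel '[[-0.0004,0,0.0015,0,0,0,-1],[-0.0006,0,0.0025,0,0,0,-1],[-0.0006,0,0.0025,0,0,0,-1]]'
```

```text
clock: 7.55
position: [411.6, -346.2, 58.5]
ee_rot: [0.959, -0.256, 0.118, 0.032]
contact_force: [-0.3, 0.0, 1.1]
gripper_width: 0.2
grasp_force: 0.7
clock: 7.92
position: [411.7, -346.2, 56.0]
ee_rot: [0.959, -0.256, 0.118, 0.032]
contact_force: [-0.5, 0.9, 2.7]
gripper_width: 0.1
grasp_force: 1.3
```

```bash
python3 -m handwheel '[[-0.0003,0,0.001,0,0,0,-1],[-0.0005,0,0.002,0,0,0,-1],[-0.0005,0,0.002,0,0,0,-1]]';  python3 -m handwheel '[[-0.0003,0,0.001,0,0,0,-1],[-0.0004,0,0.0015,0,0,0,-1],[-0.0004,0,0.0015,0,0,0,-1]]'
```

```text
clock: 8.3
position: [411.7, -346.2, 54.6]
ee_rot: [0.959, -0.256, 0.119, 0.032]
contact_force: [-2.3, 2.5, 9.0]
gripper_width: 0.3
grasp_force: 4.3
clock: 8.68
position: [411.8, -346.3, 54.3]
ee_rot: [0.959, -0.255, 0.119, 0.032]
contact_force: [-5.2, 5.1, 17.2]
gripper_width: 0.1
grasp_force: 8.9
```

Button fully pressed: it met the hard stop at the expected height. I'll lift straight up, then go to a standoff in front of the lip.

```bash
python3 -m handwheel '[[0.0024,0,-0.01,0,0,0,-1],[0.01,0,-0.04,0,0,0,-1],[0.016,0,-0.066,0,0,0,-1],[0.016,0,-0.066,0,0,0,-1]]'
python3 - <<'E'
from h import *
a=rel([418,-198,100],orient(35,np.radians(-10)))
im,d,K,M=cap('wrist'); np.savez('w3.npz',im=im,d=d,K=K,M=M)
E
```

```text
clock: 9.18
position: [411.9, -346.2, 121.9]
ee_rot: [0.959, -0.256, 0.12, 0.032]
contact_force: [0.1, 1.1, -0.0]
gripper_width: -0.4
grasp_force: 0.0
[-0.0718, -0.1316, 0.0044, 0.1449, 0.3583, -0.3171] rows>= 2.3991316427692637 2.676773020445302
```

```bash
python3 -m handwheel '[[-0.024,-0.044,0,0.03,0.07,-0.06,-1],[-0.048,-0.088,0.002,0.06,0.15,-0.13,-1],[-0.072,-0.1316,0.0044,0.1,0.25,-0.22,-1],[-0.072,-0.1316,0.0044,0.145,0.358,-0.317,-1],[-0.072,-0.1316,0.0044,0.145,0.358,-0.317,-1],[-0.072,-0.1316,0.0044,0.145,0.358,-0.317,-1]]'
python3 - <<'E'
from h import *
print(read_state()['joints'])
O=orient(35,np.radians(-10))
a=rel([418,-198,88],O);b=rel([462,-200.5,88],O,*a); b=rel([462,-200.5,98],O,*b)
E
```

```text
clock: 9.98
position: [402.1, -220.9, 93.1]
ee_rot: [0.955, -0.092, 0.281, 0.002]
contact_force: [-0.2, -1.2, 0.2]
gripper_width: -0.2
grasp_force: 0.0
[-0.25738427  0.13902541 -0.73067371 -0.5506083  -0.16038575  2.15698596]
[0.0064, -0.0251, 0.0116, -0.0386, 0.043, -0.0295] rows>= 0.45405414241614694 0.3475025818201275
[0.0359, -0.0052, 0.0251, 0.0, 0.0, 0.0] rows>= 0.7051354479814498 0.0
[0.0057, 0.0, -0.0082, 0.0, 0.0, 0.0] rows>= 0.15999999999999998 0.0
```

```bash
python3 - <<'E'
from h import *
a=rel([422,-226,90],orient(34,np.radians(4)))
E
```

```text
[0.0156, 0.0016, 0.0136, 0.0954, 0.0195, -0.2333] rows>= 0.3323753357205735 1.353893459252181
```

```bash
python3 -m handwheel '[[0.008,0.001,0.007,0.05,0.01,-0.12,-1],[0.0156,0.0016,0.0136,0.0954,0.02,-0.233,-1],[0.0156,0.0016,0.0136,0.0954,0.02,-0.233,-1],[0.0156,0.0016,0.0136,0.0954,0.02,-0.233,-1]]'
python3 - <<'E'
from h import *
s=read_state();print(s['joints']); m=R.from_quat(s['ee_rot']).as_matrix(); print(m[:,2],m[:,0])
O=orient(34,np.radians(4))
a=rel([422,-228,88],O);b=rel([461,-228,88],O,*a); b=rel([461,-228,98],O,*b)
E
```

```text
clock: 10.48
position: [422.5, -227.1, 90.4]
ee_rot: [0.956, 0.032, 0.292, -0.01]
contact_force: [-0.5, 1.1, -0.0]
gripper_width: 0.1
grasp_force: 0.0
[-0.43058583  0.19778579 -0.57318743 -0.81431039 -0.37672362  2.77090068]
[ 0.55784193  0.03817845 -0.82906863] [0.82728101 0.054428   0.55914552]
[-0.0018, 0.0009, 0.0017, 0.0008, 0.0001, -0.0034] rows>= 0.04159976455297814 0.018806655889720265
[0.0323, 0.0027, 0.0218, 0.0, 0.0, 0.0] rows>= 0.624 0.0
[0.0056, 0.0, -0.0083, 0.0, 0.0, 0.0] rows>= 0.16 0.0
```

Reached within joint range. Now in under the lip.

```bash
python3 -m handwheel '[[0.008,0.001,0.006,0,0,0,-1],[0.016,0.002,0.012,0,0,0,-1],[0.024,0.003,0.018,0,0,0,-1],[0.0305,0.0036,0.0235,0,0,0,-1],[0.0305,0.0036,0.0235,0,0,0,-1]]'
python3 - <<'E'
from h import *
s=read_state();print(s['joints'])
im,d,K,M=cap('wrist'); cv2.imwrite('pics/w4.png',im); np.savez('w4.npz',im=im,d=d,K=K,M=M)
E
```

```text
clock: 11.1
position: [462.7, -227.5, 89.4]
ee_rot: [0.955, 0.033, 0.293, -0.01]
contact_force: [0.1, 0.8, -0.5]
gripper_width: 0.0
grasp_force: 0.0
[-0.37493422  0.2437822  -0.52167823 -0.77644878 -0.35109014  2.69175674]
```

View pics/w4.png

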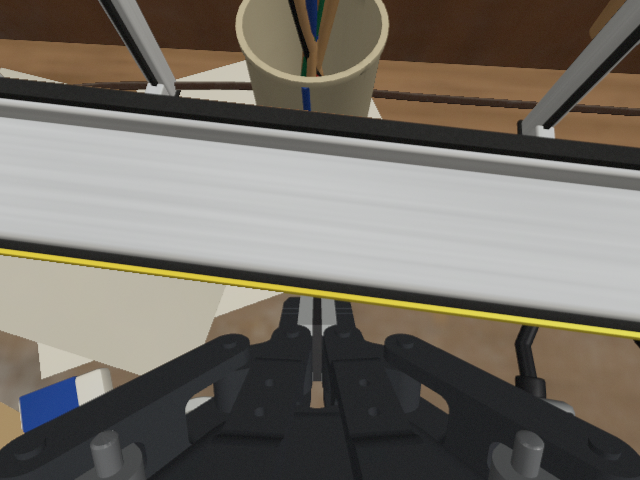

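The wrist view shows the closed fingertips (about 318,296) going in just beneath the yellow-lined lip, well inside its length. I'll go 4 mm deeper, then up.

```bash
python3 -m handwheel '[[0.0033,0,0.0022,0,0,0,-1],[0.006,0,-0.002,0,0,0,-1],[0.0089,0,-0.0061,0,0,0,-1],[0.0089,0,-0.0061,0,0,0,-1]]'; python3 -m handwheel '[[0.0014,0,-0.0021,0,0,0,-1],[0.0028,0,-0.0041,0,0,0,-1],[0.0042,0,-0.0062,0,0,0,-1],[0.0056,0,-0.0083,0,0,0,-1]]'
```

```text
clock: 11.65
position: [466.0, -227.5, 100.3]
ee_rot: [0.955, 0.033, 0.294, -0.01]
contact_force: [0.6, -0.2, 0.3]
gripper_width: 0.0
grasp_force: 0.0
clock: 12.15
position: [464.8, -227.0, 108.8]
ee_rot: [0.956, 0.033, 0.292, -0.011]
contact_force: [-2.4, 1.0, -3.1]
gripper_width: -0.1
grasp_force: 2.1
```

```bash
python3 -m handwheel '[[0.0017,0,-0.0025,0,0,0,-1],[0.0034,0,-0.005,0,0,0,-1],[0.005,0,-0.0075,0,0,0,-1],[0.0067,0,-0.01,0,0,0,-1],[0.0084,0,-0.0125,0,0,0,-1],[0.0101,0,-0.015,0,0,0,-1],[0.0118,0,-0.0175,0,0,0,-1],[0.0134,0,-0.0199,0,0,0,-1],[0.0151,0,-0.0224,0,0,0,-1],[0.0168,0,-0.0249,0,0,0,-1]]'
python3 - <<'E'
from h import *
s=read_state();print(s['joints'],s['contact_force'])
f=np.load('w1.npz')
im,d,K,M=cap('top'); np.savez('t5.npz',im=im,d=d,K=K,M=M)
d0=np.load('top0.npz')['d']
for u in (310,330,345): 
  for v in (228,234): print(u,v,p3(d0,K,M,u,v)[2],p3(d,K,M,u,v))
E
```

```text
clock: 13.4
position: [464.9, -227.0, 139.3]
ee_rot: [0.956, 0.033, 0.293, -0.01]
contact_force: [-5.6, 1.1, -3.6]
gripper_width: 0.1
grasp_force: 3.0
[-0.31832207  0.15098069 -0.5265819  -0.58469611 -0.39446351  2.44480813] [-5.63642432  1.1223241  -3.62661684]
310 228 145.4 [ 488.  -132.3  178.9]
310 234 145.4 [ 475.1 -132.   181.4]
330 228 140.8 [ 487.4 -175.3  177.5]
330 234 142.1 [ 474.5 -175.   178.4]
345 228 141.3 [ 486.9 -207.7  177.3]
345 234 142.5 [ 474.  -207.4  177.8]
```

The lip has risen about 36 mm, to 178, at roughly 4 N. I'll raise it another 36 mm and then measure closely.

```bash
python3 -m handwheel '[[0.002,0,-0.003,0,0,0,-1],[0.004,0,-0.006,0,0,0,-1],[0.006,0,-0.009,0,0,0,-1],[0.0081,0,-0.012,0,0,0,-1],[0.0101,0,-0.015,0,0,0,-1],[0.0121,0,-0.018,0,0,0,-1],[0.0141,0,-0.021,0,0,0,-1],[0.0161,0,-0.0239,0,0,0,-1],[0.0182,0,-0.027,0,0,0,-1],[0.0195,0,-0.029,0,0,0,-1]]'
python3 - <<'E'
from h import *
print(read_state()['contact_force'])
for n in ('scene','wrist','top'):
    im,d,K,M=cap(n); np.savez(f'{n}6.npz',im=im,d=d,K=K,M=M); cv2.imwrite(f'pics/{n}6.png',im)
a=cv2.imread('pics/scene6.png')[185:285,300:400]; b=cv2.imread('pics/wrist6.png')
cv2.imwrite('pics/m6.png',np.hstack([cv2.resize(a,(400,400),interpolation=2),cv2.resize(b,(400,400))]))
E
```

```text
clock: 14.7
position: [465.0, -227.0, 174.5]
ee_rot: [0.956, 0.033, 0.293, -0.01]
contact_force: [-3.6, 0.8, -2.7]
gripper_width: 0.2
grasp_force: 3.0
[-3.63786126  0.81760853 -2.70338803]
```

View pics/m6.png

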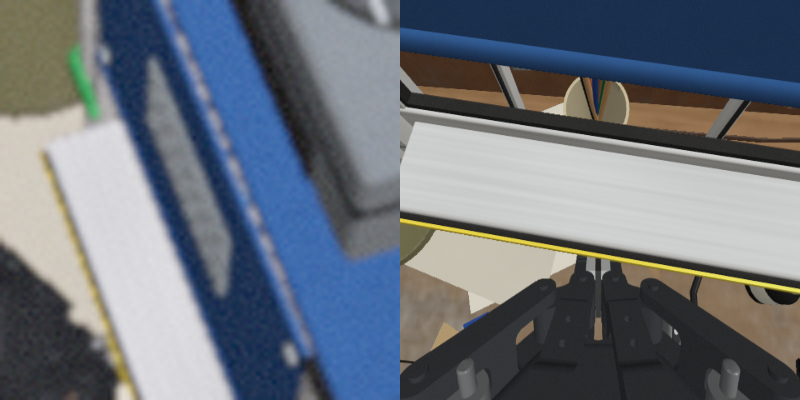

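This was my tenth picture. It shows the lip still below the clip, with its left end near scene pixel (312,222) and the clip at (318–324,197–214). From here I'll use numbers only.

```bash
python3 - <<'E'
from h import *
def cloud(f):
    d,K,M=f['d'],f['K'],f['M']; v,u=np.mgrid[:480,:640]
    P=np.stack([u,v,np.ones_like(u)],-1)@np.linalg.inv(K).T*d[...,None]
    return P@M[:3,:3].T+M[:3,3]
h=np.array([np.cos(-.065),np.sin(-.065)])
for n in ('w1','top0','scene0','wrist6','top6','scene6'):
    f=np.load(n+'.npz');C=cloud(f);hs=cv2.cvtColor(f['im'],cv2.COLOR_BGR2HSV).astype(int)
    ok=f['d']>0; s=C[...,:2]@h
    g=ok&(abs(hs[...,0]-68)<15)&(hs[...,1]>120)&(abs(C[...,0]-500)<25)&(C[...,1]>-115)&(C[...,1]<-55)&(C[...,2]>150)
    # lip top: white, in strip
    w=ok&(hs[...,1]<40)&(hs[...,2]>150)&(s>478)&(s<502)&(C[...,1]<-125)&(C[...,1]>-335)&(C[...,2]>110)&(C[...,2]<245)
    w=cv2.erode(w.astype(np.uint8),np.ones((3,3)))>0
    out=[n,w.sum()]
    if w.sum()>20:
        p=C[w]; A=np.c_[p[:,:2]-[475,-228],np.ones(len(p))]; c=np.linalg.lstsq(A,p[:,2],rcond=None)[0]; out+=['lip z',np.median(p[:,2]).round(1),c.round(3)]
    if g.sum(): 
        q=C[g]; out+=['green',g.sum(),'z pct',np.percentile(q[:,2],[2,25,50,75,90,98]).round(1),'y',np.percentile(q[:,1],[2,98]).round(1),'x',np.percentile(q[:,0],[5,50]).round(1)]
    print(*out)
f=np.load('w1.npz');d,K,M=f['d'],f['K'],f['M']
for u,v in [(3,191.2),(17,202.2),(54,197.3),(53,201.6),(41,193.8)]:
    print(ray_plane(K,M,u,v,0,499+ (0 if u>30 else 1.5)))
# lip front top edge, same image, front x~460ish by depth
for u,v in [(100,258.7),(101,261)]: print(ray_plane(K,M,u,v,0,468.5))
E
```

```text
w1 3527 lip z 144.7 [-4.00000e-03 -1.00000e-03  1.44728e+02] green 566 z pct [215.  220.6 224.4 227.2 227.8 228.6] y [-105.8  -69.6] x [497.6 499.4]
top0 778 lip z 142.8 [-8.00000e-03  0.00000e+00  1.42823e+02] green 49 z pct [219.5 224.3 225.7 226.6 227.7 228.4] y [-102.5  -67.9] x [498.4 500.6]
scene0 729 lip z 142.8 [-1.80000e-02  1.00000e-03  1.42761e+02] green 25 z pct [221.5 225.7 226.5 227.2 228.2 228.6] y [-101.   -68.7] x [497.8 499.9]
wrist6 37343 lip z 215.9 [-2.00000e-03 -2.00000e-03  2.15924e+02]
top6 898 lip z 214.1 [-1.4000e-02  2.0000e-03  2.1412e+02] green 50 z pct [220.6 224.8 225.8 227.5 228.7 229.2] y [-102.5  -66.1] x [498.3 500.6]
scene6 805 lip z 213.5 [-3.20000e-02  4.00000e-03  2.13604e+02] green 26 z pct [220.8 224.1 226.1 227.3 228.2 230.4] y [-101.1  -67.9] x [498.7 500.1]
[500.5 -72.6 230.4]
[500.5 -70.5 212.5]
[ 499.  -107.7  218.9]
[ 499.  -102.3  212.2]
[ 499.  -101.1  225.4]
[ 468.5 -113.4  148. ]
[ 468.5 -111.   141.9]
```

The three cameras agree on the rise so far (about 71 mm) and put the total needed at about 82 mm. I'll raise it 10 mm more, back off, and measure with the wrist camera beside the marker.

```bash
python3 -m handwheel '[[0.0011,0,-0.0017,0,0,0,-1],[0.0022,0,-0.0033,0,0,0,-1],[0.0034,0,-0.005,0,0,0,-1],[0.0045,0,-0.0066,0,0,0,-1],[0.0056,0,-0.0083,0,0,0,-1],[0.0056,0,-0.0083,0,0,0,-1]]'
python3 - <<'E'
from h import *
R0=R.from_quat(read_state()['ee_rot']).as_matrix()
for v in ([0,0,-25],[-50,0,-25],[-110,-20,70]): print((R0.T@v/1000).round(4))
E
```

```text
clock: 15.6
position: [465.1, -227.1, 184.7]
ee_rot: [0.955, 0.033, 0.293, -0.01]
contact_force: [-6.2, 1.7, -2.3]
gripper_width: -0.1
grasp_force: 3.0
[-0.014   0.      0.0207]
[-0.0553 -0.0034 -0.0073]
[-0.0527  0.0123 -0.1203]
```

```bash
python3 -m handwheel '[[-0.007,0,0.0104,0,0,0,-1],[-0.014,0,0.0207,0,0,0,-1],[-0.035,-0.001,0.007,0,0,0,-1],[-0.0553,-0.0034,-0.0073,0,0,0,-1],[-0.0553,-0.0034,-0.0073,0,0,0,-1]]'
python3 - <<'E'
from h import *
a=rel([358,-205,285],orient(34,np.radians(-4)))
E
```

```text
clock: 16.23
position: [417.2, -229.0, 162.3]
ee_rot: [0.954, 0.033, 0.297, -0.008]
contact_force: [0.3, -0.4, 0.0]
gripper_width: 0.0
grasp_force: 0.0
[0.0222, -0.0273, -0.1338, -0.0731, -0.0093, 0.1156] rows>= 2.213028012225861 0.7341456431653911
```

```bash
python3 -m handwheel '[[0.006,-0.007,-0.035,0,0,0,-1],[0.012,-0.014,-0.07,-0.03,0,0.05,-1],[0.018,-0.02,-0.105,-0.05,-0.005,0.08,-1],[0.022,-0.027,-0.134,-0.073,-0.009,0.116,-1],[0.022,-0.027,-0.134,-0.073,-0.009,0.116,-1],[0.022,-0.027,-0.134,-0.073,-0.009,0.116,-1]]'
cat > m.py <<'E'
from h import *
import sys
im,d,K,M=cap('wrist'); np.savez(sys.argv[1],im=im,d=d,K=K,M=M)
hs=cv2.cvtColor(im,cv2.COLOR_BGR2HSV).astype(int); v,u=np.mgrid[:480,:640]
C=np.stack([u,v,np.ones_like(u)],-1)@np.linalg.inv(K).T*d[...,None]@M[:3,:3].T+M[:3,3]
h=np.array([np.cos(-.065),np.sin(-.065)]); s=C[...,:2]@h
w=(hs[...,1]<40)&(hs[...,2]>140)&(s>478)&(s<500)&(C[...,1]<-112)&(C[...,1]>-335)&(C[...,2]>190)&(C[...,2]<245)
w=cv2.erode(w.astype(np.uint8),np.ones((3,3)))>0
print('lip top',w.sum(),np.median(C[w][:,2]),'near left',np.median(C[w&(C[...,1]>-170)][:,2]))
g=(d>0)&(abs(hs[...,0]-68)<15)&(hs[...,1]>110)&(abs(C[...,0]-500)<25)&(C[...,1]>-120)&(C[...,1]<-50)&(C[...,2]>190)
print('green',g.sum(),'rows',v[g].min(),v[g].max(),'cols',u[g].min(),u[g].max(),np.percentile(C[g][:,2],[1,5,50,75,90,98]).round(1))
for c in range(u[g].min(),u[g].max()+1,3):
    r=v[g&(u==c)]
    if len(r): print(c,r.min(),r.max(),*[C[k,c].round(1) for k in (r.min()+1,(r.min()+r.max())//2,r.max()-1)])
E
python3 m.py w7.npz
```

```text
clock: 16.98
position: [358.1, -204.3, 283.7]
ee_rot: [0.956, -0.033, 0.29, 0.008]
contact_force: [-0.1, 0.6, 0.0]
gripper_width: -0.3
grasp_force: 0.0
lip top 7362 225.91787144997522 near left 225.79814829258936
green 893 rows 119 142 cols 112 172 [213.7 215.1 224.1 227.2 227.9 228.5]
112 124 125 [504.6 -66.4 227.5] [505.4 -66.3 227.5] [505.4 -66.3 227.5]
115 120 131 [507.6 -68.4 227.8] [504.8 -68.3 227. ] [499.3 -69.7 228.5]
118 124 135 [503.9 -71.  227.9] [501.1 -70.9 227.1] [499.  -69.6 224.3]
121 125 137 [502.8 -73.3 228. ] [499.9 -72.7 226.3] [498.9 -70.5 221.9]
124 125 141 [502.7 -75.4 227.9] [499.5 -73.9 224.3] [499.1 -69.9 216.6]
127 125 142 [501.7 -78.2 229.1] [499.2 -76.1 224.5] [499.3 -71.2 214.9]
130 125 141 [502.5 -79.7 227.8] [499.3 -78.1 224.2] [500.1 -73.3 214.8]
133 126 141 [501.1 -82.2 228.3] [499.  -80.4 224.4] [498.9 -76.4 216.3]
136 126 142 [501.1 -84.2 228.1] [498.4 -82.4 223.8] [499.5 -77.5 214.1]
139 126 141 [500.9 -86.4 228.2] [498.7 -84.8 224.4] [499.1 -80.5 215.6]
142 126 141 [501.  -88.4 227.9] [499.1 -86.5 223.6] [499.  -82.7 215.5]
145 126 141 [500.5 -90.7 228.3] [497.8 -89.5 225.1] [498.4 -85.3 216.1]
148 125 141 [501.4 -92.8 228.1] [497.7 -91.7 225.2] [498.4 -87.4 215.8]
151 125 141 [501.4 -94.7 227.8] [498.4 -93.2 224. ] [498.  -89.8 216.2]
154 125 141 [501.7 -96.6 227.3] [497.9 -95.7 224.5] [497.9 -92.  216.1]
157 125 141 [501.  -99.2 228. ] [497.1 -98.3 225.3] [497.3 -94.6 216.8]
160 126 141 [ 501.2 -100.6  226.5] [498.2 -99.6 223.7] [498.7 -95.7 214.6]
163 127 141 [ 501.4 -102.1  224.9] [ 497.9 -101.4  222.7] [497.3 -98.8 216.4]
166 128 141 [ 501.7 -103.6  223.2] [ 496.7 -104.2  224.1] [ 497.2 -101.   216.2]
169 129 139 [ 501.3 -105.4  222.4] [ 498.7 -105.1  221.1] [ 497.7 -103.8  217.8]
172 131 131 [ 496.5 -109.4  226.2] [ 499.1 -108.4  223.9] [ 502.7 -106.7  220.2]
```

The clip's top reads 228.0 (point at 220.0) and the lip top 225.9 (middle at 218.9), so the lip is about 1 mm low. I'll go back under it for a small nudge.

```bash
python3 - <<'E'
from h import *
O=R.from_quat([.955,.033,.293,-.01]).as_matrix()
a=rel([416,-228,160],O);a=rel([465.5,-227,160],None,*a);a=rel([465.5,-227,180],None,*a)
E
```

```text
[-0.0185, 0.02, 0.1353, 0.0732, 0.0073, -0.1161] rows>= 2.20842243229852 0.7359541620737575
[0.0409, 0.0024, 0.0277, 0.0, 0.0, 0.0] rows>= 0.7921615996752178 0.0
[0.0112, 0.0, -0.0166, 0.0, 0.0, 0.0] rows>= 0.32 0.0
```

```bash
python3 -m handwheel '[[-0.005,0.005,0.034,0.02,0,-0.03,-1],[-0.01,0.01,0.068,0.04,0,-0.06,-1],[-0.014,0.015,0.102,0.06,0,-0.09,-1],[-0.0185,0.02,0.1353,0.073,0.007,-0.116,-1],[-0.0185,0.02,0.1353,0.073,0.007,-0.116,-1],[-0.0185,0.02,0.1353,0.073,0.007,-0.116,-1]]'; python3 -m handwheel '[[0.01,0.001,0.007,0,0,0,-1],[0.02,0.001,0.014,0,0,0,-1],[0.03,0.002,0.021,0,0,0,-1],[0.041,0.0024,0.0277,0,0,0,-1],[0.045,0.0024,0.022,0,0,0,-1],[0.0486,0.0024,0.0165,0,0,0,-1],[0.0522,0.0024,0.0111,0,0,0,-1],[0.0522,0.0024,0.0111,0,0,0,-1]]'
```

```text
clock: 17.77
position: [415.0, -228.6, 159.7]
ee_rot: [0.956, 0.033, 0.292, -0.01]
contact_force: [-0.1, -0.5, -0.2]
gripper_width: -0.0
grasp_force: 0.0
clock: 18.77
position: [464.5, -227.1, 180.9]
ee_rot: [0.955, 0.033, 0.293, -0.009]
contact_force: [0.4, -0.8, 0.3]
gripper_width: -0.2
grasp_force: 0.0
```

```bash
python3 -m handwheel '[[0.001,0,-0.0015,0,0,0,-1],[0.002,0,-0.003,0,0,0,-1],[0.0028,0,-0.0041,0,0,0,-1],[0.0034,0,-0.005,0,0,0,-1],[0.0039,0,-0.0057,0,0,0,-1],[0.0039,0,-0.0057,0,0,0,-1]]'; python3 - <<'E'
from h import *
f=np.load('top6.npz'); im,d,K,M=cap('top'); np.savez('top8.npz',im=im,d=d,K=K,M=M)
E
```

```text
clock: 19.52
position: [463.8, -226.7, 186.0]
ee_rot: [0.956, 0.033, 0.292, -0.01]
contact_force: [-1.6, 0.8, -2.9]
gripper_width: 0.1
grasp_force: 1.2
```

```bash
python3 -m handwheel '[[0.0004,0,-0.0006,0,0,0,-1],[0.0007,0,-0.001,0,0,0,-1],[0.0007,0,-0.001,0,0,0,-1]]'; python3 m.py w8.npz | head -1
```

```text
clock: 19.95
position: [464.0, -226.8, 187.6]
ee_rot: [0.956, 0.033, 0.292, -0.01]
contact_force: [-3.0, 0.3, -3.4]
gripper_width: -0.0
grasp_force: 2.0
lip top 35109 227.2974886671142 near left 227.15772721914144
```

```bash
python3 -m handwheel '[[-0.007,0,0.0104,0,0,0,-1],[-0.014,0,0.0207,0,0,0,-1],[-0.035,-0.001,0.007,0,0,0,-1],[-0.0553,-0.0034,-0.0073,0,0,0,-1],[-0.0553,-0.0034,-0.0073,0,0,0,-1]]'; python3 -m handwheel '[[0.006,-0.007,-0.035,0,0,0,-1],[0.012,-0.014,-0.07,-0.03,0,0.05,-1],[0.018,-0.02,-0.105,-0.05,-0.005,0.08,-1],[0.022,-0.027,-0.134,-0.073,-0.009,0.116,-1],[0.022,-0.027,-0.134,-0.073,-0.009,0.116,-1],[0.022,-0.027,-0.134,-0.073,-0.009,0.116,-1]]'; python3 m.py w9.npz | sed -n '1,2p;10,14p'
```

```text
clock: 20.62
position: [414.9, -228.0, 164.0]
ee_rot: [0.955, 0.032, 0.294, -0.009]
contact_force: [0.5, -0.9, 0.1]
gripper_width: 0.1
grasp_force: 0.0
clock: 21.38
position: [356.9, -203.8, 286.5]
ee_rot: [0.957, -0.033, 0.289, 0.008]
contact_force: [-0.1, -0.5, 0.1]
gripper_width: 0.1
grasp_force: 0.0
lip top 7216 227.50800509182196 near left 227.3784579761481
green 860 rows 119 142 cols 115 173 [213.9 215.3 224.2 227.2 228.1 228.7]
136 126 141 [502.6 -81.6 226.8] [499.4 -80.6 224.2] [499.4 -76.5 215.8]
139 126 142 [502.2 -83.9 227.1] [498.1 -83.1 224.6] [498.8 -78.4 215.1]
142 126 141 [501.  -86.8 228.5] [498.3 -85.5 225.2] [499.  -81.  215.8]
145 126 141 [500.5 -89.2 228.9] [498.2 -87.7 225.1] [498.9 -83.3 215.8]
148 126 141 [500.9 -91.  228.2] [498.8 -89.4 224.2] [498.5 -85.7 216.1]
```

Lip middle is at 220.4 and the marker point at about 220, so they are level within measurement error. The robot is clear of everything.

```bash
python3 -c "from bench import *;print(job_done())"
```

```text
the job is handed in; nothing more can be done
None
```

I pressed the green start button to its stop, then pushed the sash up until the lip was within about 0.5 mm of the marker point. The job was handed in at about 21 s with the arm clear of everything. I didn't check separately that the extractor is running or that the loose items stayed put, and the hand-in gave no verdict.

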